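Hold the horn blank in the inspection beam

TASK

Candle the horn blank for hidden cracks: take it off the free-spinning turntable, gripping it only by its two pale saw-cut faces, and hold it centred in the lamp's beam, about midway between lamp and screen, with the dark polished faces square across the beam. Nothing may touch the polished faces, and the lamp bench must not be bumped nor the other things on the desk disturbed. Finish while still holding the blank there, still and carried by the gripper alone; do not put it down.

Things in the scene. Friction and masses are not known exactly. Their poses are not given: they have to be found in the camera images.
- blank_center (a point): Centre of the horn blank, a block 44 x 34 x 60 mm (its x, y, z), about 110 g, standing on end (z up) on the turntable, off its axis, any yaw. The pale cream saw-cut faces look along its +y and -y, 34 mm apart, each 44 mm wide: grip these. The dark brown polished faces look along +x and -x: do not touch. From above: a brown top with a cream strip along each long side.
- turntable_top (a point): Centre of the turntable's upper surface, 75 mm above the desk: a dark rubber-topped disc 170 mm across that turns freely about its vertical axis at the slightest push, on a fixed steel foot. It may be on the left or right of the desk, with the lamp bench on the other side.
- beam (a point): Middle of the light beam, midway between lamp and screen, 105 mm above the desk. y runs along the level beam (+y to the lamp), z up, x level across it. The beam, 10 mm thick, is shown as a yellow rod without substance. Below it lies the fixed bench's dark base plate, 100 x 260 mm (x, y), 12 mm thick. The space is open above and at both x sides.
- lamp_lens (a point): Lens of the fixed grey round lamp of the lamp bench, 66 mm from the beam's middle; the lamp is 48 mm across and its top is 129 mm above the desk.
- screen_face (a point): Middle of the face of the fixed white viewing screen, 66 mm from the beam's middle; its dark frame is 74 mm wide and its top is 138 mm above the desk.
- mallet_grip (a point): Bystander: point on the handle of a small iron mallet, 200 mm long, lying on the desk beyond the working area, under 30 mm high.
- gauge: Bystander: cherry-wood plug gauge, a turned plug 34 mm across and 78 mm tall standing on the desk; the origin is the centre of its underside.
- jar: Bystander: amber jar 60 mm across, 75 mm tall, standing at the left of the desk; the origin is the centre of its underside.
Not all that is in view belongs to the job. Leave any orange or pink look-alike of the part that bears blank_center alone.

How it is judged:
By the outcome, as a careful person would: the job done as asked, in the order asked, and still so for the second after the job is handed in, while the arm keeps its last pose, push and grip.
It also fails if it takes over 42 s, if anything falls off the work surface, if the arm or the gripper's body presses on something with over 40 N, if the wrist force passes 120 N, or if a joint passes its speed limit or range.

ROBOT

A 6-joint arm with a two-finger parallel gripper is mounted at the origin on the work surface. World frame = base frame: x ahead of the robot, y to its left, z up, the work surface at z = 0. Lengths are in m, angles in degrees, forces in N, time in s.
With the tool pointing down it reaches from about 0.325 to 0.9 m from the base axis. Payload 6.1 kg.
Tool frame: the origin (TCP) lies on the mounting face of the last link; the fingertips stand 182 mm ahead of it and the grasp point (between the pads) lies 164 mm ahead of it (r.tip_reach is the distance from the TCP to the fingertips, in m); z points along the fingers, y is the direction in which the jaws open and shut (so a half turn about z gives the same grasp; the last joint's range is limited). The gripper opens to 87 mm and grips with 3 to 60 N. Pads are 19 mm wide; open, the fingers measure 117 mm over their backs; the gripper's body (75 mm by 190 mm) begins 51 mm behind the grasp point.
Start: joints at [-72.198, 12.628, 87.462, -0, 79.91, -7.225], TCP at [0.264, -0.566, 0.405] pointing down, gripper open.
Joint ranges: [-170.65, 170.65], [-52.31, 119.04], [5.05, 147.46], [-71.25, 251.25], [11.57, 151.72], [-153.62, 153.62]. Speed limits (degrees/s): [147.25, 147.25, 172.46, 180, 180, 180].

INTERFACE

Orientations are given as [roll, pitch, yaw] about the fixed x, y, z axes, in that order (R = Rz(yaw) Ry(pitch) Rx(roll)).
In Python, from cell import sensors, eyes, r gives the robot as it stands.
- The arm moves only by the tool step_arm, never from a script. Its argument "targets" is a list of rows, each an object of numbers: "dx", "dy", "dz": the shift along the tool's x, y, z in cm; "ax", "ay", "az": the turn, a rotation vector about the tool's x, y, z in rad; "hand": the closure, from -1 (fully open) to 1 (shut), so that 0 is half open. In form: [{"dx": .., "dy": .., "dz": .., "ax": .., "ay": .., "az": .., "hand": ..}, ...]. A call has 1 to 8 rows; each row is the pose to reach, as a shift and turn from the pose commanded when the call began, along the tool's axes at that moment; what a row does not reach only later rows make up. A row lasts 1/8 s, in which the tool goes at most 62.5 mm and 10.7 degrees, less where a joint would pass 70% of its speed; a pose out of reach is approached as far as the arm can. A call with a gripper value outside its range is refused whole. The fingers move at their own pace and stop on an object; "force" is the grip in N (left out, the last holds). Time passes only in rows, so rows that repeat a pose let the fingers close. It gives the time, the measured TCP pose, the force and the opening at its end, in the units of the state.
- sensors.get_state(): the state, without advancing time (a new reading comes with each control period).
- eyes.get_image(name): name is "scene" or "side" or "wrist"; returns a dict with "color" (480x640x3 uint8, red, green, blue), "K" (3x3 intrinsics, pixels), "k1" (the pictures are not rectified: a ray, as slopes to the right and down, at radius r is drawn at 1 + k1 r^2 times it, then the intrinsics apply), "R" (3x3) and "t" (3): a world point X has camera coordinates R X + t. Camera axes: x right, y down, z forward; pixel columns grow to the right and rows downward; lengths in m; the calibration is good to about 2 mm. A picture is of the moment at which its call begins. There is no depth.
- r.close_job(): hands the job in, once; it reports no verdict.
The state is a dict: "time_s": time; "joint_positions": joint angles; "qvel": joint speeds; "tau": joint torques, N m; "position": TCP position; "ee_rot": TCP orientation; "force": force on the tool from outside, world axes, zero at the start; "ft_torque": the same for the moment, N m; "gripper_width": opening from 0.0 (shut) to 1.0 (fully open).
Only numpy, scipy, OpenCV 4.12 (cv2) and the standard library are available. Lean on these libraries where they do the work, as an engineer would, in place of code of your own. Each camera call takes 0.05 s, during which the arm holds its last target.

## Working session

There is one attempt and no reset: what is moved stays moved. The work goes in short steps, Python scripts to look and compute and a tool call to move; the robot and the scene stay as the last step left them, time stands still between calls to the robot, and variables do not carry over. Pictures are saved under pics/ and viewed, and the job is handed in when it is done.

Besides the shell and the picture viewer there is one more tool, called after "Call:" as name(argument=value, ...), one argument or row to a line, values as JSON. step_arm: Moves the arm, as the interface text tells. Its arguments: {"type":"object","properties":{"targets":{"type":"array"},"force":{"type":"number"}},"required":["targets"]}

```bash
ls; mkdir -p pics
python3 - <<'E'
from cell import sensors, eyes, r
import cv2,numpy as np
print(sensors.get_state())
for n in ["scene","side","wrist"]:
    d=eyes.get_image(n); cv2.imwrite(f"pics/{n}0.png",d["color"][:,:,::-1]); np.savez(f"pics/{n}0.npz",**{k:d[k] for k in d})
    print(n,d["K"],d["k1"],d["R"],d["t"])
E
```

```text
pics
{'time_s': 0.0, 'joint_positions': array([-7.22000202e+01,  1.26766869e+01,  8.75261860e+01, -3.14383269e-04,
        7.99115690e+01, -7.22565465e+00]), 'qvel': array([-0.07328062, -0.04322228, -0.01955734, -0.00057784, -0.08413303,
        0.04452185]), 'tau': array([ 2.38775046e-04, -4.94610715e+01, -3.87382329e+01,  7.00378069e-02,
        5.72020712e-02, -1.50472147e-04]), 'position': array([ 0.26429469, -0.56606637,  0.4036174 ]), 'ee_rot': array([-1.79886428e+02, -1.40872496e-02,  2.50256759e+01]), 'force': array([ 0.55824947, -0.65634884, -0.3720298 ]), 'ft_torque': array([ 0.04012441,  0.01604217, -0.00634595]), 'gripper_width': 0.9986670309489852}
scene [[597.79414838   0.         329.84017731]
 [  0.         597.79414838 238.158249  ]
 [  0.           0.           1.        ]] 0.04826957311075667 [[-0.29956665  0.95405392  0.00639873]
 [ 0.5850323   0.1889859  -0.78868342]
 [-0.75365578 -0.23251978 -0.61476623]] [ 0.05795006 -0.28892226  1.7287737 ]
side [[474.15915467   0.         311.79140208]
 [  0.         474.15915467 232.18072599]
 [  0.           0.           1.        ]] 0.02247777427986386 [[-0.97063015 -0.24045736 -0.00757495]
 [-0.16183385  0.67590853 -0.71899754]
 [ 0.17800822 -0.6966548  -0.69497134]] [0.60639038 0.06497737 1.11243669]
wrist [[341.99104762   0.         326.66331157]
 [  0.         341.99104762 240.87333424]
 [  0.           0.           1.        ]] -0.04493076763824067 [[ 0.42306297 -0.90609819 -0.00194814]
 [-0.86706726 -0.40546157  0.28947414]
 [-0.26308189 -0.12077662 -0.95718385]] [-0.62514116 -0.03514252  0.39053238]
```

View pics/scene0.png

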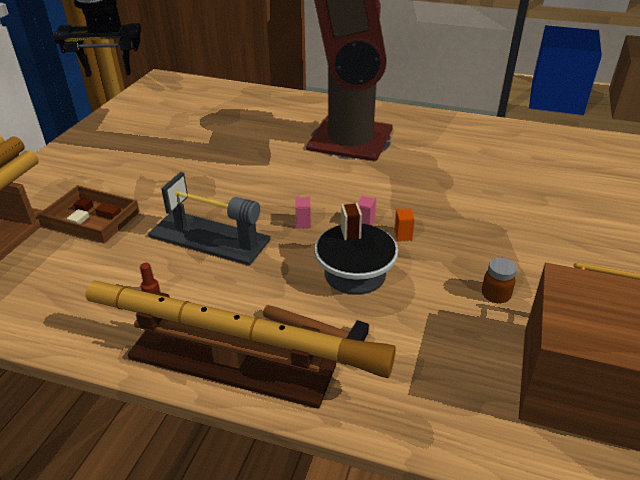

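View pics/side0.png

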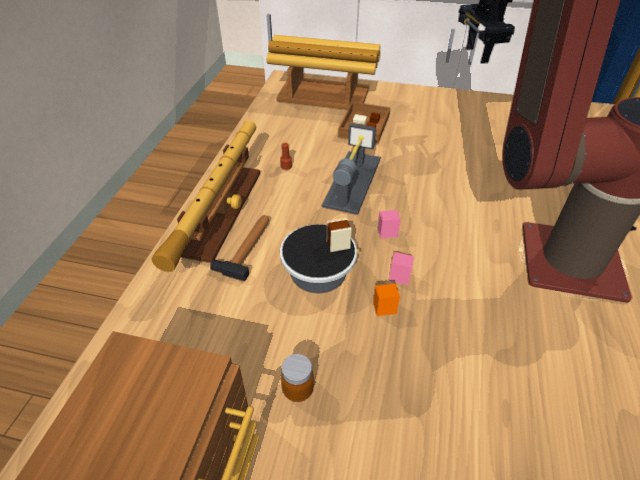

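View pics/wrist0.png

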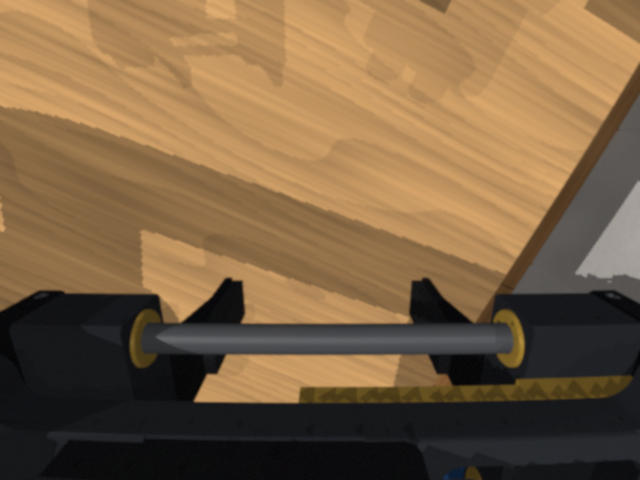

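```bash
cat > h.py <<'E'
import numpy as np,cv2
def load(n): return dict(np.load(f"pics/{n}.npz"))
def ray(d,uv):
    K=d["K"]; s=np.array([(uv[0]-K[0,2])/K[0,0],(uv[1]-K[1,2])/K[1,1]])
    p=s.copy()
    for _ in range(20): p=s/(1+d["k1"]*(p@p))
    D=d["R"].T@np.array([p[0],p[1],1]); C=-d["R"].T@d["t"]
    return C,D/np.linalg.norm(D)
def plane(d,uv,z):
    C,D=ray(d,uv); return C+D*(z-C[2])/D[2]
def tri(vs):
    A=np.zeros((3,3));b=np.zeros(3)
    for d,uv in vs:
        C,D=ray(d,uv);P=np.eye(3)-np.outer(D,D);A+=P;b+=P@C
    X=np.linalg.solve(A,b)
    return X,[float(np.linalg.norm((np.eye(3)-np.outer(ray(d,uv)[1],ray(d,uv)[1]))@(X-ray(d,uv)[0])))*1e3 for d,uv in vs]
def proj(d,X):
    c=d["R"]@np.asarray(X)+d["t"]; p=c[:2]/c[2]; p=p*(1+d["k1"]*(p@p))
    return p*np.diag(d["K"])[:2]+d["K"][:2,2]
def crop(n,x0,y0,x1,y1,s,out):
    im=load(n)["color"][y0:y1,x0:x1,::-1]
    cv2.imwrite(out,cv2.resize(im,None,fx=s,fy=s,interpolation=cv2.INTER_NEAREST))
E
python3 - <<'E'
from h import *
crop("scene0",290,180,420,300,6,"pics/c1.png")
crop("side0",270,190,420,300,5,"pics/c2.png")
crop("scene0",140,160,280,270,5,"pics/c3.png")
crop("side0",310,110,410,220,5,"pics/c4.png")
E
```

```text
(no output)
```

View pics/c1.png

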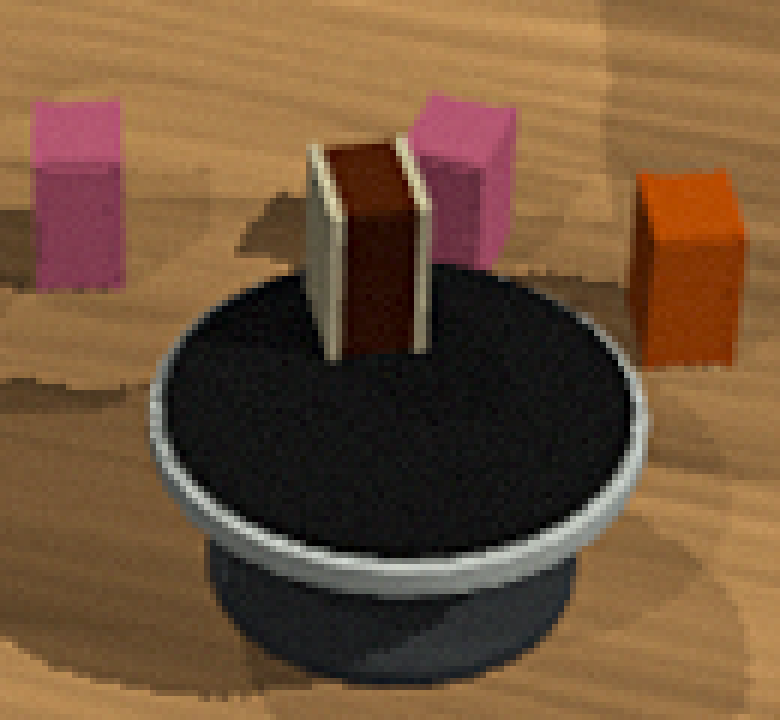

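View pics/c2.png

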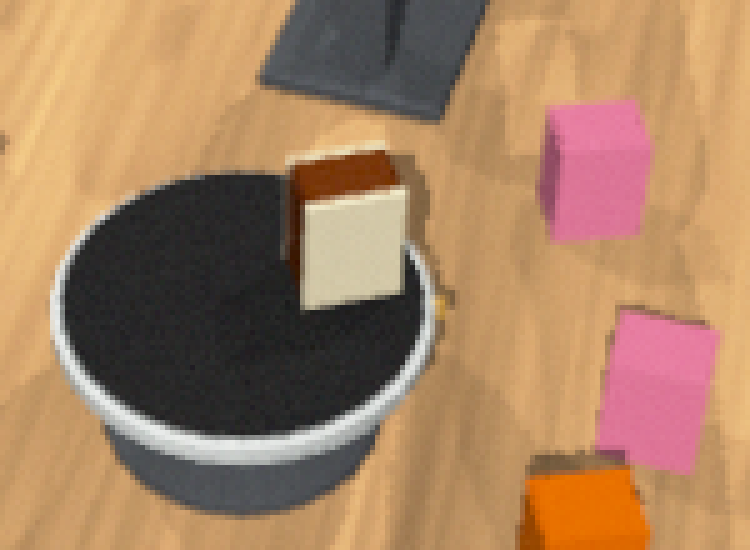

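View pics/c3.png

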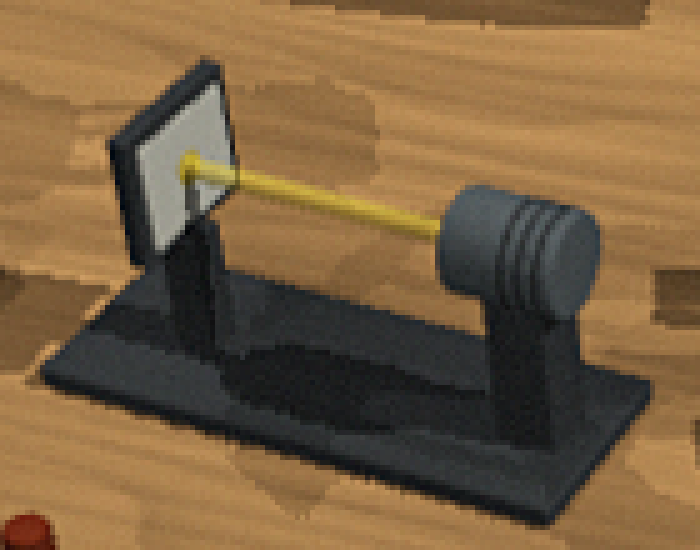

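View pics/c4.png

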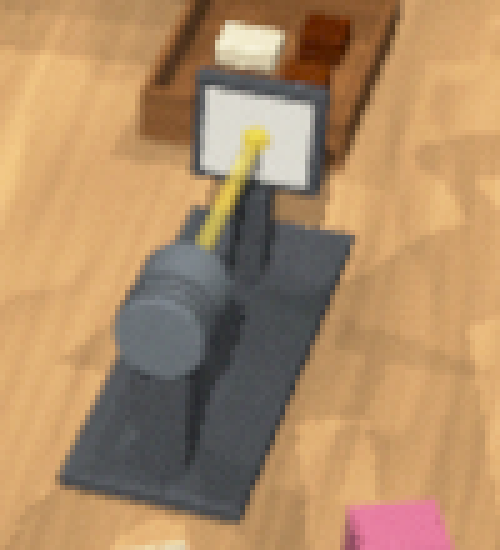

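```bash
cat > m.py <<'E'
from h import *
s=load("scene0");d=load("side0")
def S(x,y): return (290+x/6-.5,180+y/6-.5)
def D(x,y): return (270+x/5-.5,190+y/5-.5)
sc=[S(307,147),S(329,219),S(431,205),S(409,138)]
sd=[D(286,159),D(303,203),D(406,188),D(385,142)]
print("scene top");P=np.array([plane(s,u,.135) for u in sc]);print(P.round(4),P.mean(0).round(4))
print("side top");Q=np.array([plane(d,u,.135) for u in sd]);print(Q.round(4),Q.mean(0).round(4))
for n,A in (("s",P),("d",Q)):
    for i in range(4):
        e=A[(i+1)%4]-A[i];print(n,i,np.linalg.norm(e).round(4),np.degrees(np.arctan2(e[1],e[0])).round(1))
S=lambda x,y:(140+x/5-.5,160+y/5-.5);D=lambda x,y:(310+x/5-.5,110+y/5-.5)
print("base scene");
B=np.array([plane(s,S(*u),.012) for u in [(42,372),(548,518),(652,383)]]);print(B.round(4),((B[0]+B[2])/2).round(4))
C=np.array([plane(d,D(*u),.012) for u in [(62,480),(243,512),(354,235),(190,207)]]);print(C.round(4),((C[0]+C[2])/2).round(4),C.mean(0).round(4))
for A in (B,C):
    for i in range(len(A)-1):
        e=A[i+1]-A[i];print(i,np.linalg.norm(e).round(4),np.degrees(np.arctan2(e[1],e[0])).round(2))
# beam at screen end, screen corners
print("beam on screen",plane(s,S(190,166),.105),plane(d,D(256,136),.105),tri([(s,S(190,166)),(d,D(256,136))]))
print("screen corners top",[tri([(s,S(*a)),(d,D(*b))]) for a,b in [((207,62),(328,88)),((112,143),(200,70))]])
E
python3 m.py
```

```text
scene top
[[0.516  0.1237 0.135 ]
 [0.554  0.1427 0.135 ]
 [0.5358 0.1729 0.135 ]
 [0.5    0.1555 0.135 ]] [0.5265 0.1487 0.135 ]
side top
[[0.5547 0.1458 0.135 ]
 [0.5418 0.1707 0.135 ]
 [0.5014 0.1516 0.135 ]
 [0.5155 0.1253 0.135 ]] [0.5283 0.1484 0.135 ]
s 0 0.0426 26.5
s 1 0.0353 121.0
s 2 0.0399 -154.0
s 3 0.0356 -63.3
d 0 0.0281 117.4
d 1 0.0446 -154.7
d 2 0.0299 -61.8
d 3 0.0442 27.6
base scene
[[ 0.5915 -0.3026  0.012 ]
 [ 0.6156 -0.0469  0.012 ]
 [ 0.5151 -0.0401  0.012 ]] [ 0.5533 -0.1714  0.012 ]
[[ 0.6076 -0.0412  0.012 ]
 [ 0.5112 -0.0383  0.012 ]
 [ 0.4901 -0.2956  0.012 ]
 [ 0.5894 -0.3019  0.012 ]] [ 0.5489 -0.1684  0.012 ] [ 0.5496 -0.1693  0.012 ]
0 0.2568 84.62
1 0.1007 176.12
0 0.0964 178.26
1 0.2582 -94.69
2 0.0995 -3.63
beam on screen [ 0.5430927  -0.23983097  0.105     ] [ 0.54538685 -0.24230452  0.105     ] (array([ 0.54504137, -0.23865934,  0.10689128]), [0.3924224045654702, 0.3924224045654688])
screen corners top [(array([ 0.50909919, -0.24494044,  0.13787998]), [0.6966204512526024, 0.6966204512526184]), (array([ 0.5796664 , -0.25071118,  0.13701495]), [0.37297281276928534, 0.37297281276923294])]
```

```bash
cat > go.py <<'E'
import sys,numpy as np
from scipy.spatial.transform import Rotation as Ro
from cell import sensors
# usage: go.py x y z yaw : shift from measured pose
x,y,z,w=map(float,sys.argv[1:5])
s=sensors.get_state();R=Ro.from_euler('xyz',s["ee_rot"],degrees=True)
T=Ro.from_euler('xyz',[180,0,w],degrees=True)
d=R.inv().apply(np.array([x,y,z])-s["position"])*100
a=(R.inv()*T).as_rotvec()
print("t",round(s["time_s"],2),"pos",s["position"].round(4),"rot",s["ee_rot"].round(2),"F",s["force"].round(2),"gw",round(s["gripper_width"],3))
print("d cm",d.round(3),"a rad",a.round(4))
E
python3 go.py 0.5273 0.1486 0.40 26.8
python3 - <<'E'
from m import *
print(plane(s,S(440,231),.105))
E
```

```text
t 0.15 pos [ 0.2643 -0.5661  0.4039] rot [-1.7991e+02 -1.0000e-02  2.5020e+01] F [ 0.27  0.52 -0.14] gw 1.0
d cm [ 54.063 -53.639   0.478] a rad [-0.0015 -0.0002 -0.031 ]
scene top
[[0.516  0.1237 0.135 ]
 [0.554  0.1427 0.135 ]
 [0.5358 0.1729 0.135 ]
 [0.5    0.1555 0.135 ]] [0.5265 0.1487 0.135 ]
side top
[[0.5547 0.1458 0.135 ]
 [0.5418 0.1707 0.135 ]
 [0.5014 0.1516 0.135 ]
 [0.5155 0.1253 0.135 ]] [0.5283 0.1484 0.135 ]
s 0 0.0426 26.5
s 1 0.0353 121.0
s 2 0.0399 -154.0
s 3 0.0356 -63.3
d 0 0.0281 117.4
d 1 0.0446 -154.7
d 2 0.0299 -61.8
d 3 0.0442 27.6
base scene
[[ 0.5915 -0.3026  0.012 ]
 [ 0.6156 -0.0469  0.012 ]
 [ 0.5151 -0.0401  0.012 ]] [ 0.5533 -0.1714  0.012 ]
[[ 0.6076 -0.0412  0.012 ]
 [ 0.5112 -0.0383  0.012 ]
 [ 0.4901 -0.2956  0.012 ]
 [ 0.5894 -0.3019  0.012 ]] [ 0.5489 -0.1684  0.012 ] [ 0.5496 -0.1693  0.012 ]
0 0.2568 84.62
1 0.1007 176.12
0 0.0964 178.26
1 0.2582 -94.69
2 0.0995 -3.63
beam on screen [ 0.5430927  -0.23983097  0.105     ] [ 0.54538685 -0.24230452  0.105     ] (array([ 0.54504137, -0.23865934,  0.10689128]), [0.3924224045654702, 0.3924224045654688])
screen corners top [(array([ 0.50909919, -0.24494044,  0.13787998]), [0.6966204512526024, 0.6966204512526184]), (array([ 0.5796664 , -0.25071118,  0.13701495]), [0.37297281276928534, 0.37297281276923294])]
[ 0.55470515 -0.11534316  0.105     ]
```

Call:
step_arm(
  targets=[
    {"dx":54.1,"dy":-53.6,"dz":0.5,"az":-0.031,"hand":-1},
    {"dx":54.1,"dy":-53.6,"dz":0.5,"az":-0.031,"hand":-1},
    {"dx":54.1,"dy":-53.6,"dz":0.5,"az":-0.031,"hand":-1},
    {"dx":54.1,"dy":-53.6,"dz":0.5,"az":-0.031,"hand":-1},
    {"dx":54.1,"dy":-53.6,"dz":0.5,"az":-0.031,"hand":-1},
    {"dx":54.1,"dy":-53.6,"dz":0.5,"az":-0.031,"hand":-1},
    {"dx":54.1,"dy":-53.6,"dz":0.5,"az":-0.031,"hand":-1},
    {"dx":54.1,"dy":-53.6,"dz":0.5,"az":-0.031,"hand":-1},
  ],
)

```text
schema error: expected keys dx, dy, dz, ax, ay, az, hand
```

```bash
python3 go.py 0.5273 0.1486 0.40 26.8
cat > snap.py <<'E'
import sys
from cell import sensors, eyes, r
import cv2,numpy as np
for n in sys.argv[2:]:
    d=eyes.get_image(n); cv2.imwrite(f"pics/{n}{sys.argv[1]}.png",d["color"][:,:,::-1]); np.savez(f"pics/{n}{sys.argv[1]}.npz",**d)
E
python3 snap.py 1 wrist
```

```text
t 0.15 pos [ 0.2643 -0.5661  0.4039] rot [-1.7991e+02 -1.0000e-02  2.5020e+01] F [ 0.27  0.52 -0.14] gw 1.0
d cm [ 54.063 -53.639   0.478] a rad [-0.0015 -0.0002 -0.031 ]
```

View pics/wrist1.png

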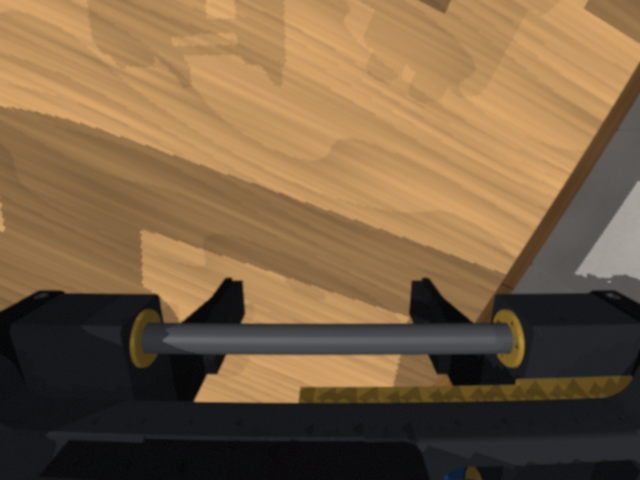

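Call:
step_arm(
  targets=[
    {"dx":54.1,"dy":-53.6,"dz":0.5,"ax":0,"ay":0,"az":-0.031,"hand":-1},
    {"dx":54.1,"dy":-53.6,"dz":0.5,"ax":0,"ay":0,"az":-0.031,"hand":-1},
    {"dx":54.1,"dy":-53.6,"dz":0.5,"ax":0,"ay":0,"az":-0.031,"hand":-1},
    {"dx":54.1,"dy":-53.6,"dz":0.5,"ax":0,"ay":0,"az":-0.031,"hand":-1},
    {"dx":54.1,"dy":-53.6,"dz":0.5,"ax":0,"ay":0,"az":-0.031,"hand":-1},
    {"dx":54.1,"dy":-53.6,"dz":0.5,"ax":0,"ay":0,"az":-0.031,"hand":-1},
    {"dx":54.1,"dy":-53.6,"dz":0.5,"ax":0,"ay":0,"az":-0.031,"hand":-1},
    {"dx":54.1,"dy":-53.6,"dz":0.5,"ax":0,"ay":0,"az":-0.031,"hand":-1},
  ],
)

```text
time_s: 1.2
position: [0.4376, -0.0952, 0.4017]
ee_rot: [180.0, -0.0, 26.8]
force: [1.0, -0.1, 0.3]
gripper_width: 0.995
```

```bash
python3 go.py 0.5273 0.1486 0.40 26.8; python3 snap.py 2 wrist
```

```text
t 1.2 pos [ 0.4376 -0.0952  0.4017] rot [ 1.7996e+02 -4.0000e-02  2.6780e+01] F [ 0.99 -0.1   0.34] gw 0.995
d cm [ 18.998 -17.721   0.166] a rad [ 0.0008 -0.0007 -0.0003]
```

View pics/wrist2.png

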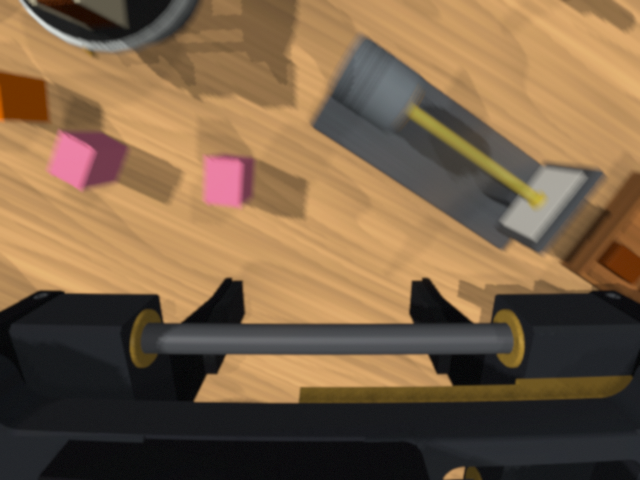

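Call:
step_arm(
  targets=[
    {"dx":0,"dy":0,"dz":0,"ax":0,"ay":0,"az":0,"hand":-1},
    {"dx":0,"dy":0,"dz":0,"ax":0,"ay":0,"az":0,"hand":-1},
  ],
)

```text
time_s: 1.5
position: [0.4371, -0.098, 0.4014]
ee_rot: [180.0, 0.0, 26.8]
force: [0.3, 0.5, -0.3]
gripper_width: 0.995
```

```bash
python3 snap.py 3 wrist;python3 go.py 0.5273 0.1486 0.40 26.8;  python3 -c "
from h import *
crop('wrist3',300,20,620,260,2.5,'pics/c5.png')"
```

```text
t 1.55 pos [ 0.4371 -0.0984  0.4014] rot [1.7999e+02 3.0000e-02 2.6700e+01] F [-0.39  0.41  0.54] gw 0.999
d cm [ 19.159 -18.012   0.125] a rad [ 0.0002  0.0005 -0.0018]
```

View pics/c5.png

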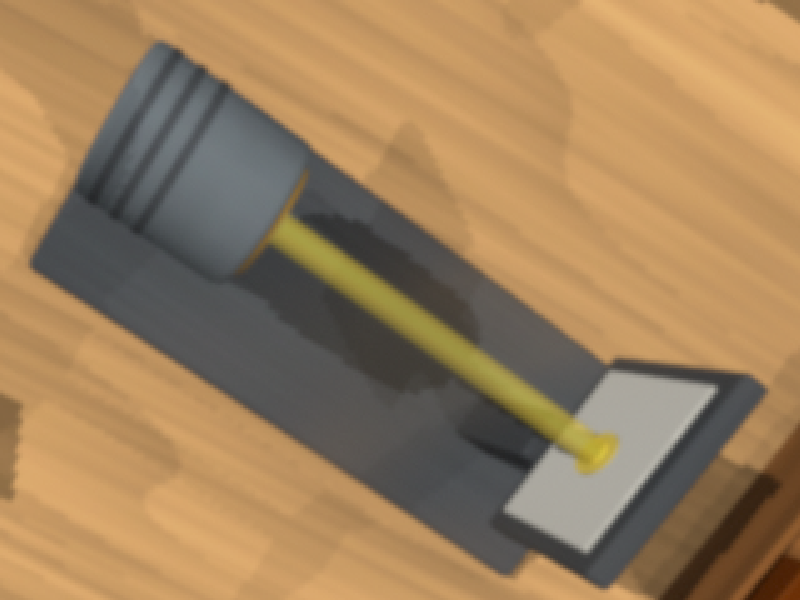

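Run:
```python
from h import *
w=load("wrist3")
W=lambda x,y:(300+x/2.5-.5,20+y/2.5-.5)
a=plane(w,W(282,228),.105);b=plane(w,W(597,453),.105)
print(a,b,(a+b)/2,np.linalg.norm(a-b),np.degrees(np.arctan2(*(a-b)[1::-1])))
p=plane(w,W(33,265),.012);q=plane(w,W(510,575),.012);e=p-q
print(p,q,np.linalg.norm(e),np.degrees(np.arctan2(e[1],e[0])))
# screen frame top edge front corners z=.138
c=plane(w,W(765,388),.138);f=plane(w,W(607,585),.138);print(c,f,np.degrees(np.arctan2(*(c-f)[1::-1])))
s0=load("scene0");d0=load("side0")
S=lambda x,y:(140+x/5-.5,160+y/5-.5);D=lambda x,y:(310+x/5-.5,110+y/5-.5)
print("screen",tri([(s0,S(190,166)),(d0,D(256,136)),(w,W(597,453))]))
print("lens",tri([(s0,S(440,231)),(w,W(282,228))]))
```

```text
[ 0.55571862 -0.1124247   0.105     ] [ 0.54384199 -0.24153107  0.105     ] [ 0.54978031 -0.17697789  0.105     ] 0.12965149309644833 84.74409404345485
[ 0.51278253 -0.04508005  0.012     ] [ 0.49104636 -0.29957197  0.012     ] 0.2554184695543658 85.11821150556163
[ 0.57827497 -0.25373522  0.138     ] [ 0.5080621  -0.24784655  0.138     ] -4.794112468909411
screen (array([ 0.54431049, -0.23972981,  0.10643383]), [0.8736471078866752, 0.775579187073879, 1.0129459887311785])
lens (array([ 0.55597506, -0.11335546,  0.10603784]), [1.1678045819219056, 1.167804581921908])
```

Call:
step_arm(
  targets=[
    {"dx":19.2,"dy":-18.0,"dz":0.1,"ax":0,"ay":0,"az":0,"hand":-1},
    {"dx":19.2,"dy":-18.0,"dz":0.1,"ax":0,"ay":0,"az":0,"hand":-1},
    {"dx":19.2,"dy":-18.0,"dz":0.1,"ax":0,"ay":0,"az":0,"hand":-1},
    {"dx":19.2,"dy":-18.0,"dz":0.1,"ax":0,"ay":0,"az":0,"hand":-1},
    {"dx":19.2,"dy":-18.0,"dz":0.1,"ax":0,"ay":0,"az":0,"hand":-1},
    {"dx":19.2,"dy":-18.0,"dz":0.1,"ax":0,"ay":0,"az":0,"hand":-1},
    {"dx":19.2,"dy":-18.0,"dz":0.1,"ax":0,"ay":0,"az":0,"hand":-1},
    {"dx":19.2,"dy":-18.0,"dz":0.1,"ax":0,"ay":0,"az":0,"hand":-1},
  ],
)

```text
time_s: 2.55
position: [0.5275, 0.1483, 0.4006]
ee_rot: [180.0, 0.0, 26.7]
force: [1.0, 0.7, -0.8]
gripper_width: 1.0
```

```bash
python3 snap.py 4 wrist;python3 go.py 0.5273 0.1486 0.40 26.8
```

```text
t 2.6 pos [0.5275 0.1486 0.4007] rot [ 1.7999e+02 -1.0000e-02  2.6670e+01] F [-0.47  0.1  -0.1 ] gw 1.0
d cm [-0.02  -0.012  0.066] a rad [ 0.0002 -0.0002 -0.0022]
```

View pics/wrist4.png

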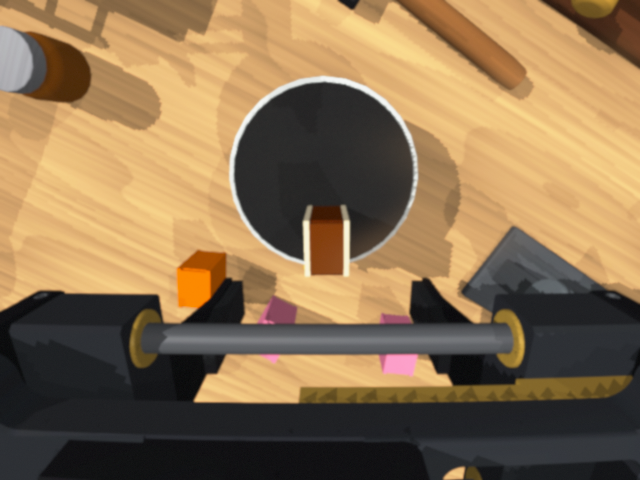

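```bash
python3 -c "
from h import *
crop('wrist4',285,190,371,290,7,'pics/c6.png')"
```

```text
(no output)
```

View pics/c6.png

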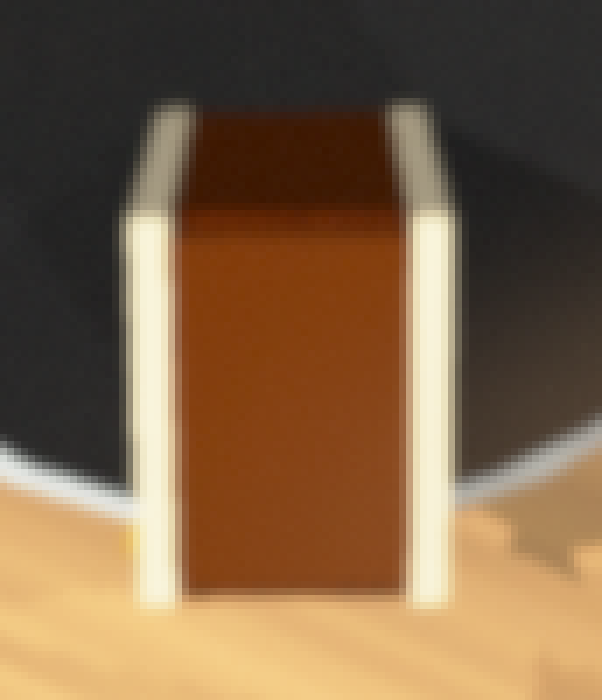

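Run:
```python
from h import *
w=load("wrist4")
W=lambda x,y:(285+x/7-.5,190+y/7-.5)
P=np.array([plane(w,W(*u),.135) for u in [(127,212),(457,212),(452,604),(136,604)]]);print(P.round(4),P.mean(0))
for i in range(4):
    e=P[(i+1)%4]-P[i];print(np.linalg.norm(e).round(4),np.degrees(np.arctan2(e[1],e[0])).round(2))
C=-w["R"].T@w["t"];print(C)
```

```text
[[0.5394 0.1727 0.135 ]
 [0.5549 0.1418 0.135 ]
 [0.5154 0.1216 0.135 ]
 [0.4998 0.1527 0.135 ]] [0.52736491 0.14719777 0.135     ]
0.0346 -63.34
0.0443 -152.92
0.0348 116.66
0.0443 26.77
[0.59897162 0.18292111 0.37959938]
```

```bash
python3 go.py 0.5274 0.1478 0.279 26.8
```

```text
t 2.6 pos [0.5275 0.1486 0.4007] rot [ 1.7999e+02 -1.0000e-02  2.6670e+01] F [-0.47  0.1  -0.1 ] gw 1.0
d cm [-0.049  0.061 12.166] a rad [ 0.0002 -0.0002 -0.0022]
```

Call:
step_arm(
  targets=[
    {"dx":-0.05,"dy":0.06,"dz":3,"ax":0,"ay":0,"az":-0.002,"hand":-1},
    {"dx":-0.05,"dy":0.06,"dz":6,"ax":0,"ay":0,"az":-0.002,"hand":-1},
    {"dx":-0.05,"dy":0.06,"dz":9,"ax":0,"ay":0,"az":-0.002,"hand":-1},
    {"dx":-0.05,"dy":0.06,"dz":11,"ax":0,"ay":0,"az":-0.002,"hand":-1},
    {"dx":-0.05,"dy":0.06,"dz":12.1,"ax":0,"ay":0,"az":-0.002,"hand":-1},
    {"dx":-0.05,"dy":0.06,"dz":12.1,"ax":0,"ay":0,"az":-0.002,"hand":-1},
    {"dx":-0.05,"dy":0.06,"dz":12.1,"ax":0,"ay":0,"az":-0.002,"hand":-1},
  ],
)

```text
time_s: 3.48
position: [0.5279, 0.1492, 0.2806]
ee_rot: [180.0, -0.1, 26.9]
force: [0.2, 0.3, 0.1]
gripper_width: 1.001
```

```bash
python3 snap.py 5 wrist scene side;python3 go.py 0.5274 0.1478 0.279 26.8
python3 -c "
from h import *
a=load('scene5')['color'][170:310,280:430,::-1];b=load('side5')['color'][180:300,250:410,::-1]
a=cv2.resize(a,(400,373));b=cv2.resize(b,(400,300));o=np.zeros((373,800,3),np.uint8);o[:,:400]=a;o[:300,400:]=b;cv2.imwrite('pics/c7.png',o)"
```

```text
t 3.62 pos [0.5278 0.1493 0.2805] rot [ 1.7996e+02 -1.0000e-01  2.6910e+01] F [0.44 0.88 0.31] gw 1.001
d cm [-0.106  0.115  0.153] a rad [ 0.0006 -0.0018  0.002 ]
```

View pics/wrist5.png

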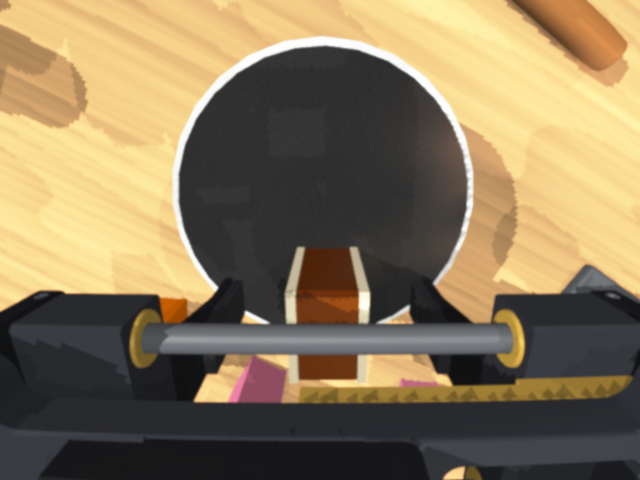

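View pics/c7.png

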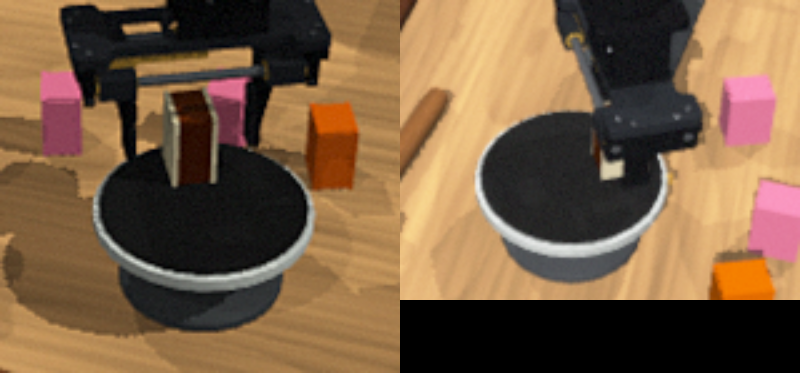

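Run:
```python
from h import *
w=load("wrist5")
# project tool axis grasp point & blank top edge
from scipy.spatial.transform import Rotation as Ro
for z in (.135,.115):
    print(proj(w,[0.5278,0.1493,z]))
for u in [(286,293),(369,293)]: print(plane(w,u,.135))
crop('wrist5',270,230,390,400,3.5,'pics/c8.png')
```

```text
[323.41040258 336.95457214]
[323.77507471 313.51414898]
[0.5390186  0.17170338 0.135     ]
[0.55403224 0.14210041 0.135     ]
```

View pics/c8.png

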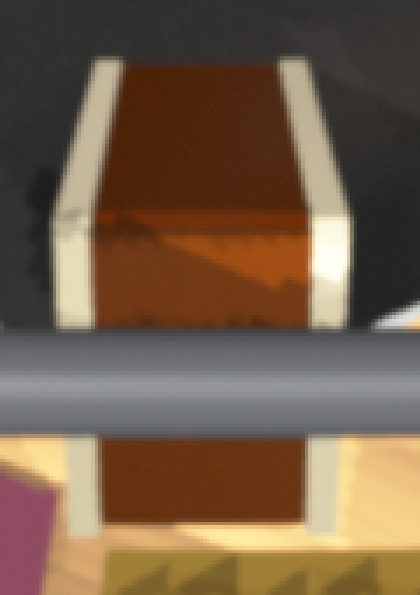

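Call:
step_arm(
  targets=[
    {"dx":-0.1,"dy":0,"dz":0.1,"ax":0,"ay":0,"az":0,"hand":-0.4},
    {"dx":-0.1,"dy":0,"dz":0.1,"ax":0,"ay":0,"az":0,"hand":0},
    {"dx":-0.1,"dy":0,"dz":0.1,"ax":0,"ay":0,"az":0,"hand":0.1},
    {"dx":-0.1,"dy":0,"dz":0.1,"ax":0,"ay":0,"az":0,"hand":0.1},
    {"dx":-0.1,"dy":0,"dz":0.1,"ax":0,"ay":0,"az":0,"hand":0.1},
    {"dx":-0.1,"dy":0,"dz":0.1,"ax":0,"ay":0,"az":0,"hand":0.1},
  ],
  force=10,
)

```text
time_s: 4.38
position: [0.5265, 0.1488, 0.2785]
ee_rot: [180.0, 0.0, 26.9]
force: [-1.1, -0.2, -0.5]
gripper_width: 0.471
```

```bash
python3 snap.py 6 wrist;python3 go.py 0.5274 0.1478 0.279 26.8
python3 -c "
from h import *
crop('wrist6',190,230,460,400,2.9,'pics/c9.png')"
```

```text
t 4.42 pos [0.5265 0.1488 0.2784] rot [-180.      0.     26.92] F [-0.06 -1.09 -0.38] gw 0.466
d cm [ 0.033  0.132 -0.057] a rad [-0.     0.     0.002]
```

View pics/c9.png

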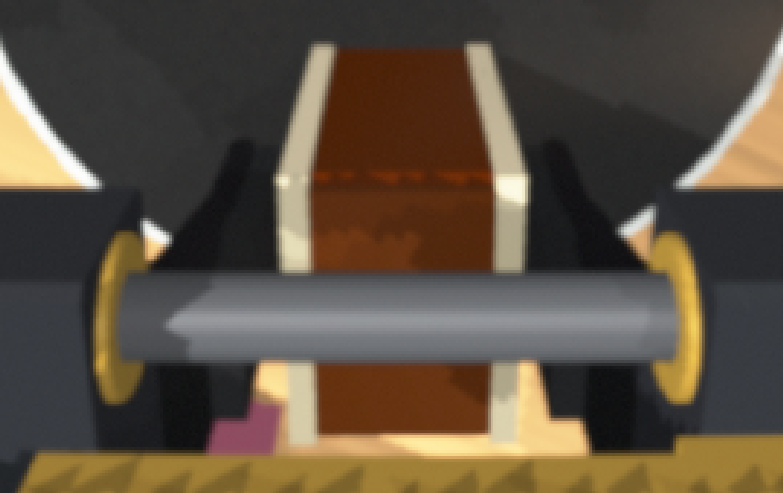

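Call:
step_arm(
  targets=[
    {"dx":0,"dy":0,"dz":0,"ax":0,"ay":0,"az":0,"hand":0.2},
    {"dx":0,"dy":0,"dz":0,"ax":0,"ay":0,"az":0,"hand":0.25},
    {"dx":0,"dy":0,"dz":0,"ax":0,"ay":0,"az":0,"hand":0.4},
    {"dx":0,"dy":0,"dz":0,"ax":0,"ay":0,"az":0,"hand":0.6},
    {"dx":0,"dy":0,"dz":0,"ax":0,"ay":0,"az":0,"hand":1},
    {"dx":0,"dy":0,"dz":0,"ax":0,"ay":0,"az":0,"hand":1},
  ],
  force=15,
)

```text
time_s: 5.18
position: [0.5265, 0.1488, 0.2784]
ee_rot: [-180.0, 0.0, 26.9]
force: [0.2, 0.2, 0.2]
gripper_width: 0.392
```

Call:
step_arm(
  targets=[
    {"dx":0,"dy":0,"dz":0,"ax":0,"ay":0,"az":0,"hand":1},
    {"dx":0,"dy":0,"dz":0,"ax":0,"ay":0,"az":0,"hand":1},
    {"dx":0,"dy":0,"dz":-0.2,"ax":0,"ay":0,"az":0,"hand":1},
    {"dx":0,"dy":0,"dz":-1,"ax":0,"ay":0,"az":0,"hand":1},
    {"dx":0,"dy":0,"dz":-3,"ax":0,"ay":0,"az":0,"hand":1},
    {"dx":0,"dy":0,"dz":-6,"ax":0,"ay":0,"az":0,"hand":1},
    {"dx":0,"dy":0,"dz":-7.5,"ax":0,"ay":0,"az":0,"hand":1},
    {"dx":0,"dy":0,"dz":-7.5,"ax":0,"ay":0,"az":0,"hand":1},
  ],
  force=25,
)

```text
time_s: 6.18
position: [0.527, 0.1489, 0.355]
ee_rot: [179.9, -0.2, 26.9]
force: [0.6, -0.1, -1.8]
gripper_width: 0.393
```

```bash
python3 snap.py 7 wrist scene side;python3 go.py 0.5495 -0.1757 0.355 85.1
python3 -c "
from h import *
crop('wrist7',190,230,460,400,2.9,'pics/c10.png')
a=load('scene7')['color'][130:290,260:430,::-1];b=load('side7')['color'][150:280,250:430,::-1]
a=cv2.resize(a,(400,376));b=cv2.resize(b,(400,289));o=np.zeros((376,800,3),np.uint8);o[:,:400]=a;o[:289,400:]=b;cv2.imwrite('pics/c11.png',o)"
```

```text
t 6.33 pos [0.5261 0.1487 0.3522] rot [-1.7996e+02  1.1000e-01  2.6920e+01] F [ 0.45  0.4  -1.09] gw 0.388
d cm [-12.597  29.991  -0.277] a rad [-0.0016  0.0014 -1.0155]
```

View pics/c10.png

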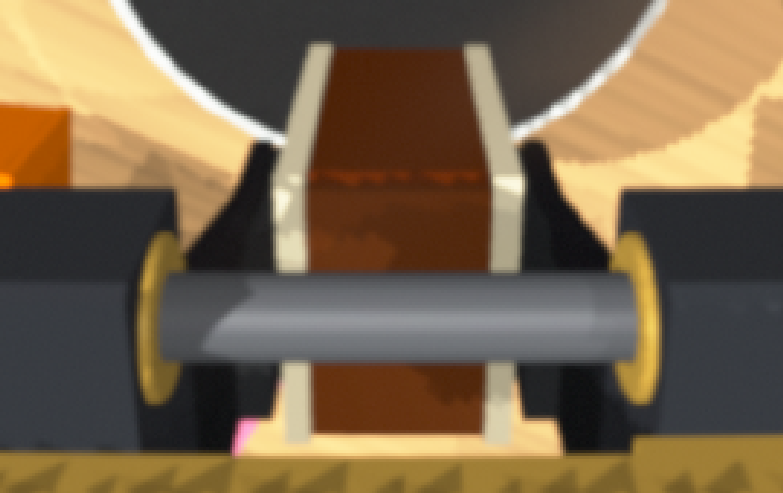

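View pics/c11.png

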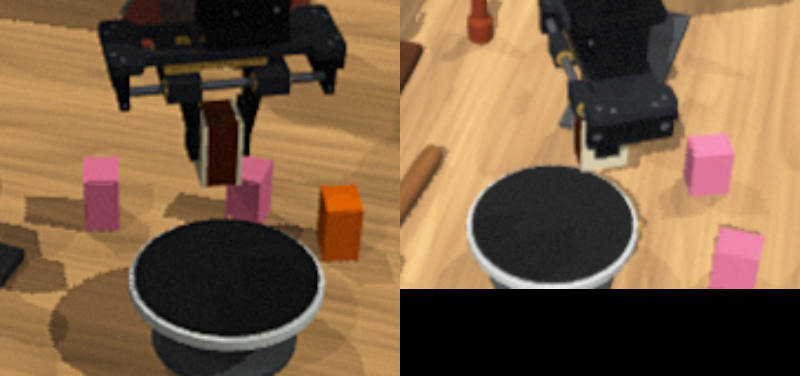

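Call:
step_arm(
  targets=[
    {"dx":0,"dy":0,"dz":-2,"ax":0,"ay":0,"az":0,"hand":1},
    {"dx":-0.6,"dy":1.5,"dz":-5,"ax":0,"ay":0,"az":-0.05,"hand":1},
    {"dx":-2.0,"dy":4.8,"dz":-5,"ax":0,"ay":0,"az":-0.18,"hand":1},
    {"dx":-3.8,"dy":9.0,"dz":-5,"ax":0,"ay":0,"az":-0.32,"hand":1},
    {"dx":-5.6,"dy":13.2,"dz":-5,"ax":0,"ay":0,"az":-0.46,"hand":1},
    {"dx":-7.4,"dy":17.4,"dz":-5,"ax":0,"ay":0,"az":-0.6,"hand":1},
    {"dx":-9.2,"dy":21.6,"dz":-5,"ax":0,"ay":0,"az":-0.74,"hand":1},
    {"dx":-11.0,"dy":26.0,"dz":-5,"ax":0,"ay":0,"az":-0.88,"hand":1},
  ],
)

```text
time_s: 7.32
position: [0.5458, -0.1341, 0.4019]
ee_rot: [-179.9, -0.0, 77.6]
force: [0.4, 0.1, -1.2]
gripper_width: 0.387
```

```bash
python3 go.py 0.5495 -0.1757 0.400 85.1
```

```text
t 7.33 pos [ 0.5458 -0.1341  0.4019] rot [-1.7987e+02 -3.0000e-02  7.7610e+01] F [ 0.43  0.11 -1.16] gw 0.387
d cm [-3.98   1.258  0.182] a rad [-0.0023 -0.0007 -0.1308]
```

Call:
step_arm(
  targets=[
    {"dx":-3.0,"dy":0.9,"dz":0,"ax":0,"ay":0,"az":-0.1,"hand":1},
    {"dx":-3.9,"dy":1.2,"dz":0,"ax":0,"ay":0,"az":-0.13,"hand":1},
    {"dx":-3.9,"dy":1.2,"dz":0,"ax":0,"ay":0,"az":-0.13,"hand":1},
    {"dx":-3.9,"dy":1.2,"dz":0,"ax":0,"ay":0,"az":-0.13,"hand":1},
    {"dx":-3.9,"dy":1.2,"dz":0,"ax":0,"ay":0,"az":-0.13,"hand":1},
  ],
)

```text
time_s: 7.95
position: [0.5493, -0.1727, 0.4032]
ee_rot: [-180.0, -0.0, 84.8]
force: [0.1, 1.2, -1.2]
gripper_width: 0.392
```

```bash
python3 snap.py 8 wrist;python3 go.py 0.5495 -0.1757 0.400 85.1
```

```text
t 8.0 pos [ 0.5493 -0.1727  0.4033] rot [-1.7999e+02 -1.0000e-02  8.4830e+01] F [-1.02  0.18 -0.63] gw 0.391
d cm [-0.292  0.046  0.334] a rad [-0.0002 -0.0001 -0.0047]
```

View pics/wrist8.png

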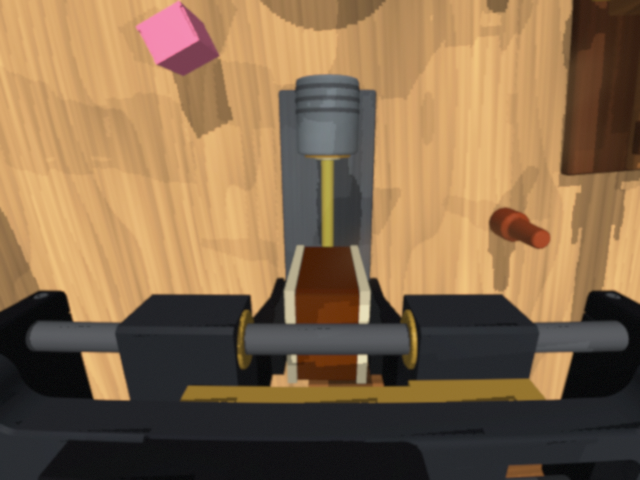

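Call:
step_arm(
  targets=[
    {"dx":-0.3,"dy":0.05,"dz":0,"ax":0,"ay":0,"az":-0.005,"hand":1},
    {"dx":-0.3,"dy":0.05,"dz":2,"ax":0,"ay":0,"az":-0.005,"hand":1},
    {"dx":-0.3,"dy":0.05,"dz":5,"ax":0,"ay":0,"az":-0.005,"hand":1},
    {"dx":-0.3,"dy":0.05,"dz":7,"ax":0,"ay":0,"az":-0.005,"hand":1},
    {"dx":-0.3,"dy":0.05,"dz":7,"ax":0,"ay":0,"az":-0.005,"hand":1},
    {"dx":-0.3,"dy":0.05,"dz":7,"ax":0,"ay":0,"az":-0.005,"hand":1},
  ],
)

```text
time_s: 8.75
position: [0.5498, -0.1767, 0.3341]
ee_rot: [179.9, 0.0, 85.1]
force: [0.2, -0.6, -1.1]
gripper_width: 0.389
```

```bash
python3 snap.py 9 wrist scene side;python3 go.py 0.5495 -0.1757 0.2784 85.1
cat > comb.py <<'E'
import sys
from h import *
n=sys.argv[1]
a=load('scene'+n)['color'][130:280,130:290,::-1];b=load('side'+n)['color'][80:230,290:430,::-1]
a=cv2.resize(a,(400,375));b=cv2.resize(b,(400,429));o=np.zeros((429,800,3),np.uint8);o[:375,:400]=a;o[:,400:]=b;cv2.imwrite(f'pics/comb{n}.png',o)
E
python3 comb.py 9
```

```text
t 8.9 pos [ 0.55   -0.1767  0.3348] rot [1.7987e+02 5.0000e-02 8.5070e+01] F [-0.03 -0.31 -0.88] gw 0.392
d cm [ 0.104 -0.069  5.644] a rad [ 0.0022  0.0008 -0.0005]
```

View pics/comb9.png

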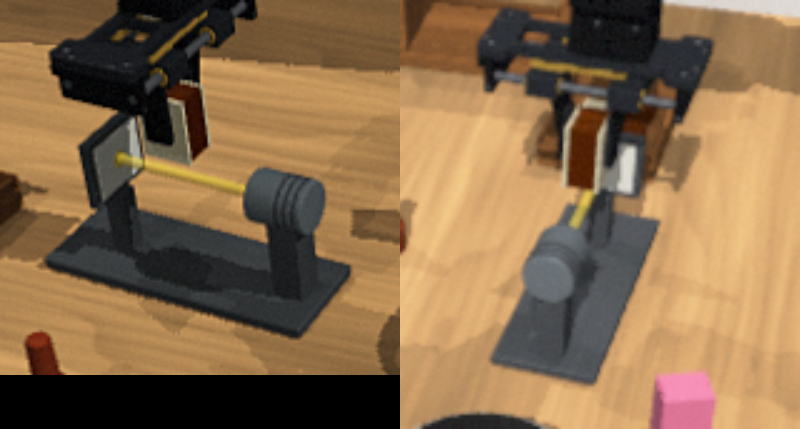

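View pics/wrist9.png

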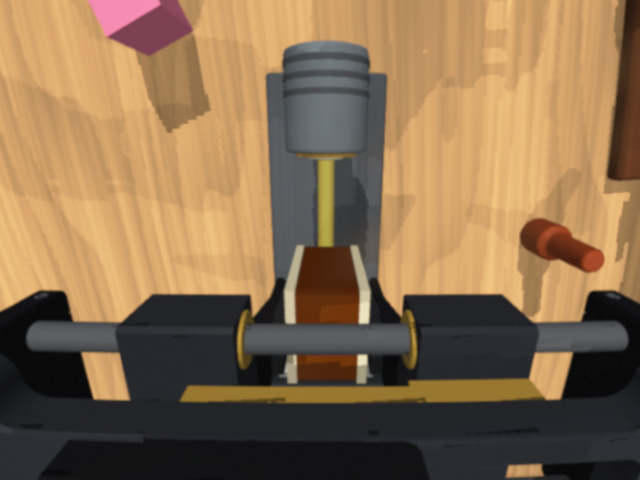

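Call:
step_arm(
  targets=[
    {"dx":0.1,"dy":-0.07,"dz":1.5,"ax":0,"ay":0,"az":0,"hand":1},
    {"dx":0.1,"dy":-0.07,"dz":3,"ax":0,"ay":0,"az":0,"hand":1},
    {"dx":0.1,"dy":-0.07,"dz":4.5,"ax":0,"ay":0,"az":0,"hand":1},
    {"dx":0.1,"dy":-0.07,"dz":5.6,"ax":0,"ay":0,"az":0,"hand":1},
    {"dx":0.1,"dy":-0.07,"dz":5.6,"ax":0,"ay":0,"az":0,"hand":1},
    {"dx":0.1,"dy":-0.07,"dz":5.6,"ax":0,"ay":0,"az":0,"hand":1},
    {"dx":0.1,"dy":-0.07,"dz":5.6,"ax":0,"ay":0,"az":0,"hand":1},
  ],
)

```text
time_s: 9.78
position: [0.5492, -0.1756, 0.2782]
ee_rot: [179.9, 0.0, 85.1]
force: [1.0, -0.3, -0.7]
gripper_width: 0.387
```

```bash
python3 snap.py 10 wrist scene side;python3 go.py 0.5495 -0.1757 0.2784 85.1
python3 comb.py 10
```

```text
t 9.93 pos [ 0.5491 -0.1755  0.278 ] rot [1.7995e+02 2.0000e-02 8.5070e+01] F [-0.49 -0.92 -1.34] gw 0.388
d cm [-0.012  0.044 -0.038] a rad [ 0.0009  0.0003 -0.0005]
```

View pics/comb10.png

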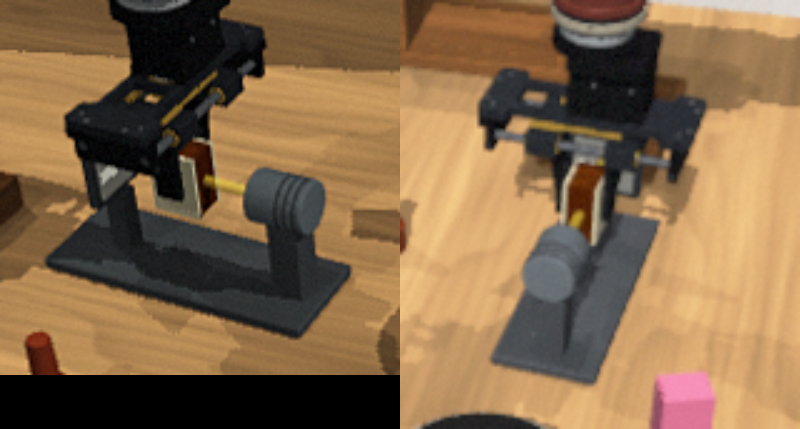

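View pics/wrist10.png

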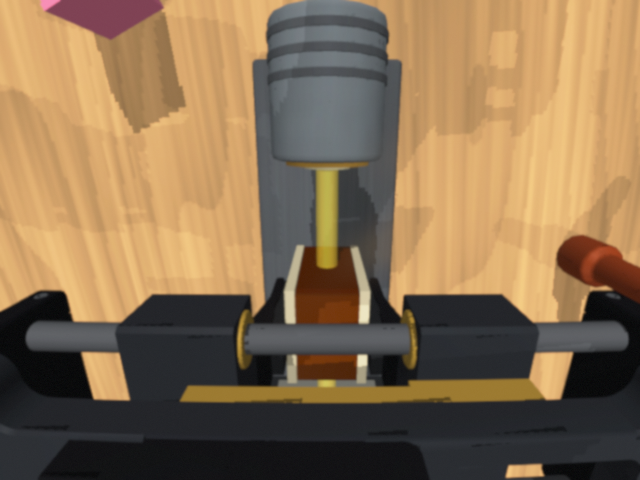

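Run:
```python
from h import *
w=load("wrist10");s=load("scene10")
a=plane(w,(327,163),.105);b=plane(w,(327,267),.105);print(a,b,np.linalg.norm(a-b))
crop("scene10",180,170,270,240,8,"pics/c12.png")
crop("wrist10",260,120,400,400,2.1,"pics/c13.png")
```

```text
[ 0.55572258 -0.10803041  0.105     ] [ 0.55157393 -0.15632523  0.105     ] 0.048472677163425404
```

View pics/c12.png

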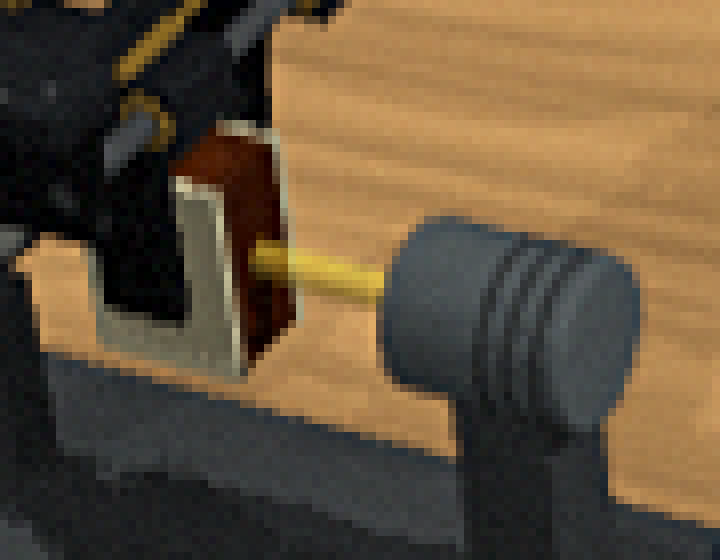

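View pics/c13.png

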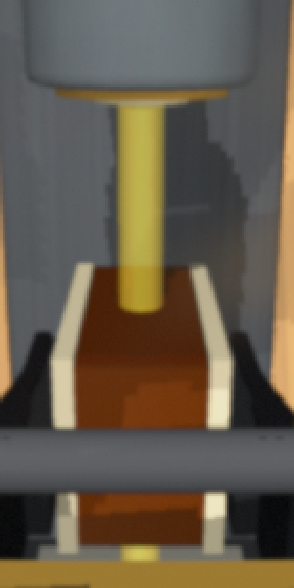

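View pics/scene10.png

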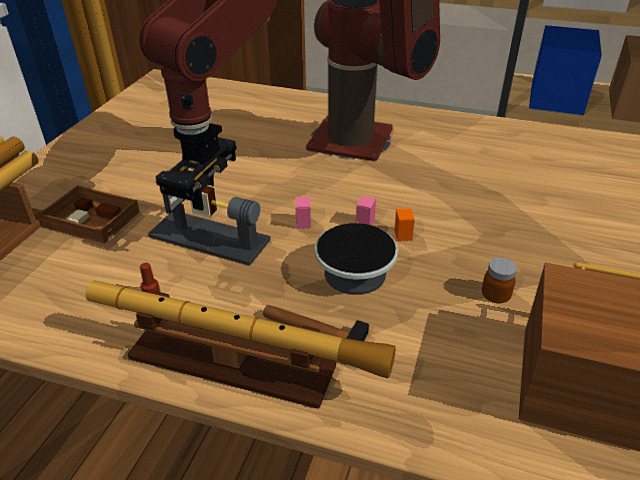

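Call:
step_arm(
  targets=[
    {"dx":0,"dy":0,"dz":0,"ax":0,"ay":0,"az":0,"hand":1},
    {"dx":0,"dy":0,"dz":0,"ax":0,"ay":0,"az":0,"hand":1},
    {"dx":0,"dy":0,"dz":0,"ax":0,"ay":0,"az":0,"hand":1},
    {"dx":0,"dy":0,"dz":0,"ax":0,"ay":0,"az":0,"hand":1},
  ],
)

```text
time_s: 10.42
position: [0.5489, -0.1754, 0.2774]
ee_rot: [-180.0, -0.0, 85.1]
force: [-0.6, -0.9, -0.3]
gripper_width: 0.388
```

```bash
python3 go.py 0.5495 -0.1757 0.2784 85.1
python3 - <<'E'
from cell import sensors,r
print(abs(sensors.get_state()["qvel"]).max())
r.close_job()
E
```

```text
t 10.43 pos [ 0.5489 -0.1754  0.2774] rot [-179.99   -0.     85.08] F [-0.62 -0.85 -0.31] gw 0.388
d cm [-0.02   0.064 -0.098] a rad [-0.0001 -0.     -0.0004]
0.11212034074401103
the job is handed in; nothing more can be done
```

I took the blank off the turntable by its two cream faces at 25 N and lowered it from above into the beam. I handed the job in at about 10.4 s with the gripper still holding it there.

**Last checks:**
- **Centring:** the beam enters the dark face within about 1 mm of its centre line sideways. It looks level with the middle of the face in the scene view. Lens to face is roughly 45 mm against the ideal 44 mm, which puts the blank about 1 mm toward the screen.
- **Squareness:** the gripper yaw was 85.1°, and the beam measured 84.7–85.1°.
- **Stillness and grip:** the force readings stayed near zero, joint speeds were about 0.1°/s, and the jaw opening held at the blank's width.
- **Other things on the desk:** the lamp bench, the look-alikes, the mallet, the gauge and the jar appear unmoved in the scene picture. I judged that by eye.

**Disagreements:** the wrist camera and the two fixed cameras differed by about 1.4 mm sideways. I used the wrist picture for side-to-side centring and the three views together for the position along the beam. The last arm reading was also about 1 mm below the target height, so the blank may sit 1 mm low.

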